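# Stow the two large cart tyres in the storage tube

### The job

Pack away the two large tyres: drop both into the upright storage tube so that they lie flat on one another as one column at its bottom. One lies on the table; for the other, turn the turntable by its middle knob until that tyre stands in the gap of the wire keeper, then lift it out there. Leave the small tyres on the turntable in their pockets, and do not push the loose circuit modules on the table about.

Things in the scene. Friction and masses are not known exactly. Their poses are not given: they have to be found in the camera images.
- tyre_a_center (a point): Large flat black rubber tyre (a ring) lying on the white table: outer diameter 60, hole diameter 26, thickness 18. Point: its centre, half-way up; z is the ring's axis. Same look and size as tyre_b. Mass about 50 g.
- tyre_b_center (a point): Large flat black rubber tyre like tyre_a (60 outside, hole 26, thickness 18) in a pocket of the turntable, its hole over a stub 22 in diameter, 8 high. At the start it lies under the wire keeper (5 above its top), so it can be lifted off its stub only in the keeper's gap. Point: its centre, half-way up; z is the ring's axis.
- small_a_center (a point): Small black tyre on the turntable, outer diameter 44, hole 26, thickness 18; to be left there. Point: its centre.
- small_b_center (a point): Another small tyre on the turntable, same as small_a; to be left there. Point: its centre.
- knob (a point): Black bar knob on the turntable's axis, to turn it by: a bar 60 long (along this point's x), 22 wide (along y), bottom 50 and top 84 above the table, on a grey hub 44 in diameter. Point: on the turning axis, 72 above the table, 12 below the bar's top.
- turntable (a joint): Turning angle of the turntable, rad, 0 at the start whichever way it stands, growing counter-clockwise from above; range 2.6 each way. Aluminium plate 242 in diameter, top 24 above the table, five pockets evenly spaced 80 from the axis. It turns with the knob on a stiff bearing (about 0.06 N m) and stays where it is left.
- gap (a point): Middle of the keeper's gap, fixed, 80 from the turntable's axis (along this point's -x), 33 above the table: a tyre's centre when its pocket is in the gap. Keeper: steel wire 6 thick, an arc of radius 80 about the axis, centre line 50 above the table, all round but for 50 degrees either side of this point, on three posts 130 from the axis.
- tube_mouth (a point): Centre of the mouth of the upright grey storage tube, fixed to the table, at the height of its rim (67 above the table). The rim is 80 across outside; the mouth is 69 across and narrows over 7 of depth to the bore of 62.5. z points up.
- tube_floor (a point): Centre of the tube's inner floor, 59 below the rim (8 above the table). The bore is 62.5 in diameter, so the large tyres fit with 1.2 of play all round; two tyres fill 36 of its depth. The round foot is 90 across.
- module_a_center (a point): White circuit module with blue ends lying loose on the table, 74 x 40 x 16, not part of the job. Point: its centre.
- module_b_center (a point): White circuit module with yellow ends lying loose on the table, 74 x 40 x 16, not part of the job. Point: its centre.
Mind the look-alikes: they are no part of the job. There is more than one size of the part that bears tube_mouth; the job needs the smallest.

How it is judged:
By the outcome, as a careful person would: the job done as asked, in the order asked, and still so for the second after the job is handed in, with the robot touching nothing.
It also fails if it takes over 67 s, if anything falls off the work surface, if the arm or the gripper's body presses on something with over 40 N, if the wrist force passes 120 N, or if a joint passes its speed limit or range.

### The arm

A 6-joint arm with a two-finger parallel gripper is mounted at the origin on the work surface. World frame = base frame: x ahead of the robot, y to its left, z up, the work surface at z = 0. Lengths are in m, angles in degrees, forces in N, time in s.
With the tool pointing down it reaches from about 0.3 to 0.75 m from the base axis. Payload 8.5 kg.
Tool frame: the origin (TCP) lies at the very end of the fingers, on their centre line; the grasp point (between the pads) lies 19 mm behind it (env.grasp_offset is the distance from the TCP to the grasp point, in m); y points along the fingers, z is the direction in which the jaws open and shut, and the axes are right-handed (so a half turn about y gives the same grasp; the last joint's range is limited). The gripper opens to 85 mm and grips with 20 to 120 N. Pads are 22 mm wide; open, the fingers measure 114 mm over their backs; the gripper's body (76 mm by 85 mm) begins 54 mm behind the grasp point. The pads swing forward as they close: fully open they stand 13 mm farther back than shut.
Start: joints at [-87.966, 21.807, 74.336, -0, 83.858, -12.336], TCP at [0.136, -0.533, 0.231] pointing down, gripper open.
Joint ranges: [-178.18, 178.18], [-50.72, 133.34], [12.68, 142.11], [-81.47, 261.47], [9.98, 163.14], [-165.26, 165.26]. Speed limits (degrees/s): [136.94, 136.94, 180, 180, 180, 180].

### API

Orientations are given as a 3x3 rotation matrix whose columns are the frame's x, y, z axes.
In Python, from rig import env gives the robot as it stands. The module is installed in compiled form; this text tells all that it offers.
- The arm moves only by the shell command python3 -m pendant 'ROWS' [FORCE]. ROWS is JSON, a list of rows, each a list of 3 entries, a list of its own where there are three numbers: the shift along the world's x, y, z as a fraction of full scale, then the turn about the world's z as a fraction of full scale, then the opening, from 0 (shut) to 1 (fully open). A call has 1 to 12 rows; each row shifts and turns the commanded pose from where the row before left it; what a row does not reach is not made up. Full scale, the value 1, is 30 mm for a shift and 5 degrees for a turn. A row lasts 1/12 s, in which the tool goes at most 41.7 mm and 7.16 degrees, less where a joint would pass 70% of its speed; a pose out of reach is approached as far as the arm can. A call with a number of a shift or a turn outside -1 to 1 is refused whole. A call with a gripper value outside its range is refused whole. The fingers move at their own pace and stop on an object; FORCE is the grip in N (left out, the last holds). Time passes only in rows, so rows that do not move let the fingers close. It gives the time, the measured TCP pose, the force and the opening at its end, in the units of the state.
- env.observe(): the state, without advancing time (a new reading comes with each control period).
- env.get_image(name): name is "scene" or "top" or "wrist"; returns (picture, depth): 384x512x3 uint8, red, green, blue; 384x512 float32, m along the optical axis (not along the pixel's ray), 0 where there is no reading.
- env.camera_model(name): a dict with "camera_matrix" (3x3 intrinsics, pixels), "R" (3x3) and "t" (3): a world point X has camera coordinates R X + t; the wrist camera has in their place "tool_from_camera" (4x4, takes a point from camera to tool coordinates, whose origin is the TCP and whose axes are the tool frame's). Camera axes: x right, y down, z forward; pixel columns grow to the right and rows downward; lengths in m; the calibration is good to about 2 mm. The wrist camera is an equidistant fisheye: a pixel r from the principal point sees the ray r / f radians off the axis. A picture is of the moment at which its call begins: read the wrist's pose just before it. camera_model takes no time and is no camera call.
- env.close_job(): hands the job in, once; it reports no verdict.
The state is a dict: "time_s": time; "q": joint angles; "qvel": joint speeds; "joint_efforts": joint torques, N m; "position": TCP position; "tool_rot": TCP orientation; "ft_force": force on the tool from outside, world axes, zero at the start; "wrist_torque": the same for the moment, N m; "grip_width": finger opening in m.
Only numpy, scipy, OpenCV 4.12 (cv2) and the standard library are available. Lean on these libraries where they do the work, as an engineer would, in place of code of your own. Each camera call takes 0.05 s, during which the arm holds its last target.

## Working session

There is one attempt and no reset: what is moved stays moved. The work goes in short steps, Python scripts to look and compute and a shell command to move; the robot and the scene stay as the last step left them, time stands still between calls to the robot, and variables do not carry over. Pictures are saved under pics/ and viewed, and the job is handed in when it is done.

```bash
mkdir -p pics; python3 - <<'E'
from rig import env
import cv2,numpy as np
s=env.observe();print(s)
for n in("scene","top"):
    im,d=env.get_image(n);np.savez(f"{n}0.npz",im=im,d=d)
    cv2.imwrite(f"pics/{n}0.png",cv2.resize(im[:,:,::-1],(800,600),interpolation=cv2.INTER_CUBIC))
    print(n,env.camera_model(n))
print(env.camera_model("wrist"))
E
```

```text
{'time_s': 0.0, 'q': array([-8.79647865e+01,  2.18422382e+01,  7.43869260e+01,  2.50978110e-03,
        8.38577856e+01, -1.23349396e+01]), 'qvel': array([-0.07701609,  0.09848527,  0.03697392,  0.03649698,  0.04194502,
       -0.01690276]), 'joint_efforts': array([-2.83710369e-04, -4.48460448e+01, -2.31276870e+01, -1.78524551e-04,
        4.72665604e-03, -2.67210442e-05]), 'position': array([ 0.13650764, -0.53247925,  0.2306873 ]), 'tool_rot': array([[-9.68713752e-01, -1.03692011e-05,  2.48180713e-01],
       [-2.48180442e-01,  1.51815023e-03, -9.68712632e-01],
       [-3.66730830e-04, -9.99998848e-01, -1.47322644e-03]]), 'ft_force': array([-0.039402  , -0.84148163, -0.9259615 ]), 'wrist_torque': array([ 0.04979615, -0.0257785 , -0.02079222]), 'grip_width': 0.0854574253090595}
scene {'camera_matrix': array([[392.42400641,   0.        , 261.43427826],
       [  0.        , 392.42400641, 193.83448886],
       [  0.        ,   0.        ,   1.        ]]), 'R': array([[ 0.03917244,  0.99918712,  0.00951973],
       [ 0.67748476, -0.019555  , -0.73527682],
       [-0.73449297,  0.03525206
[... 283 characters left out ...]
43,  0.03173381],
       [-0.99176008, -0.02655909, -0.12532578],
       [ 0.12607303, -0.02862126, -0.99160799]]), 't': array([0.00453014, 0.50178616, 0.92880199])}
{'camera_matrix': array([[297.31863964,   0.        , 257.15346611],
       [  0.        , 297.31863964, 195.17844586],
       [  0.        ,   0.        ,   1.        ]]), 'tool_from_camera': array([[-2.73576325e-04,  9.44941549e-01,  3.27239048e-01,
        -8.50463945e-02],
       [ 5.40164486e-04, -3.27238872e-01,  9.44941495e-01,
        -1.40729773e-01],
       [ 9.99999817e-01,  4.35276534e-04, -4.20899058e-04,
        -8.03871501e-04],
       [ 0.00000000e+00,  0.00000000e+00,  0.00000000e+00,
         1.00000000e+00]])}
```

View pics/scene0.png

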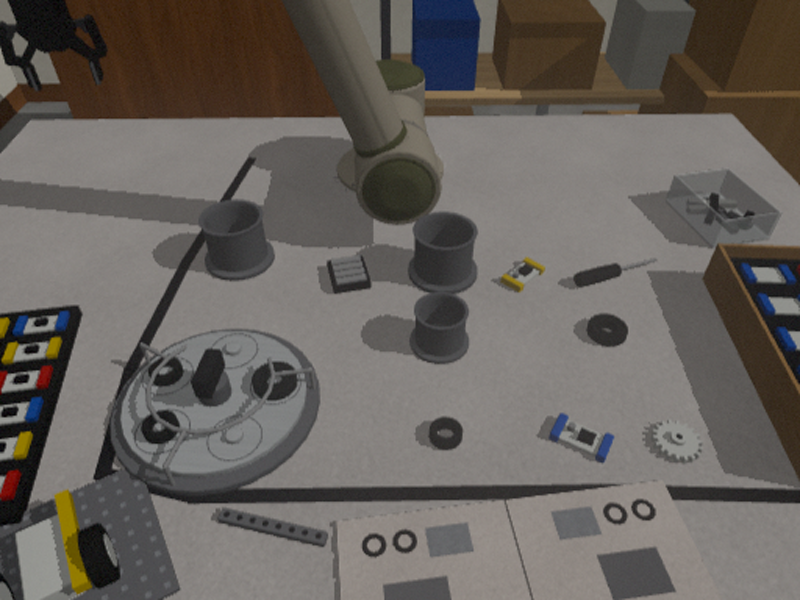

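View pics/top0.png

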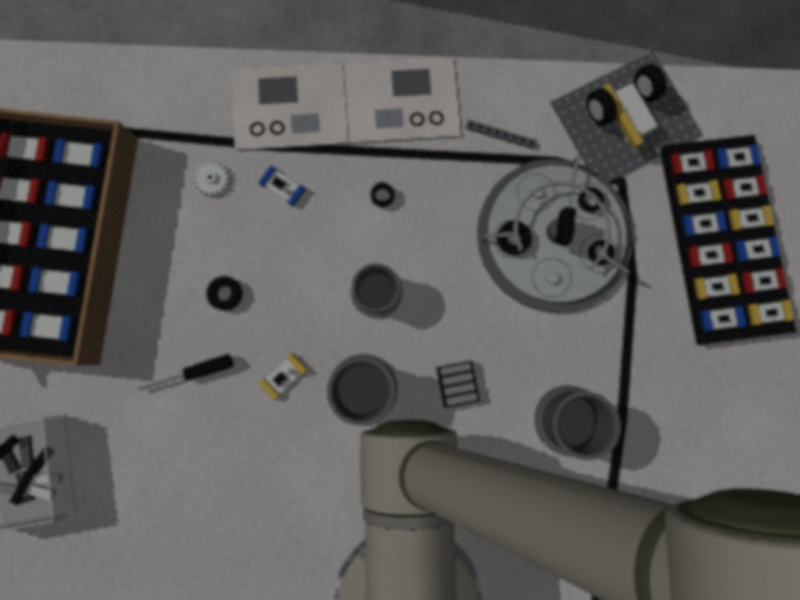

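```bash
cat > h.py <<'E'
import numpy as np,cv2
from rig import env
def load(n,k=0):
    f=np.load(f"{n}{k}.npz");return f["im"],f["d"]
def ray_z(n,u,v,z):
    c=env.camera_model(n);K,R,t=c["camera_matrix"],c["R"],c["t"]
    o=-R.T@t; r=R.T@np.linalg.inv(K)@np.array([u,v,1.]); return o+r*(z-o[2])/r[2]
def cloud(n,d):
    c=env.camera_model(n);K,R,t=c["camera_matrix"],c["R"],c["t"]
    v,u=np.mgrid[:384,:512]; P=np.stack([(u-K[0,2])/K[0,0]*d,(v-K[1,2])/K[1,1]*d,d],-1)
    return (P-t)@R
def proj(n,X):
    c=env.camera_model(n);p=(c["camera_matrix"]@(c["R"]@np.array(X)+c["t"]));return p[:2]/p[2]
E
python3 - <<'E'
from h import *
im,d=load("top")
def crop(im,u0,v0,u1,v1,s,name): cv2.imwrite(name,cv2.resize(im[v0:v1,u0:u1,::-1],None,fx=s,fy=s,interpolation=cv2.INTER_CUBIC))
crop(im,300,95,410,205,5,"pics/tt0.png")
crop(im,120,100,270,275,3.4,"pics/mid0.png")
s,ds=load("scene")
crop(s,65,200,210,320,5,"pics/tts0.png")
P=cloud("top",d)
for nm,(u,v) in dict(tyre=(225,293),small=(383,194),tubeS=(376,290),tubeM=(363,390),tubeL=(575,420),hub=(565,228),tt=(551,278),tb=(513,238),sa=(590,200),sb=(600,252)).items():
    print(nm,P[int(v*.64),int(u*.64)].round(3), ray_z("top",u*.64,v*.64,.0).round(3))
E
```

```text
tyre [ 0.501  0.324 -0.   ] [0.5   0.324 0.   ]
small [0.684 0.058 0.002] [0.684 0.058 0.   ]
tubeS [0.512 0.067 0.009] [0.512 0.065 0.   ]
tubeM [0.342 0.083 0.009] [0.34  0.082 0.   ]
tubeL [ 0.3   -0.278  0.007] [ 0.297 -0.28   0.   ]
hub [ 0.613 -0.239  0.085] [ 0.632 -0.268  0.   ]
tt [ 0.539 -0.231  0.031] [ 0.542 -0.242  0.   ]
tb [ 0.604 -0.166  0.033] [ 0.611 -0.174  0.   ]
sa [ 0.675 -0.3    0.033] [ 0.685 -0.313  0.   ]
sb [ 0.585 -0.318  0.03 ] [ 0.591 -0.33   0.   ]
```

View pics/tt0.png

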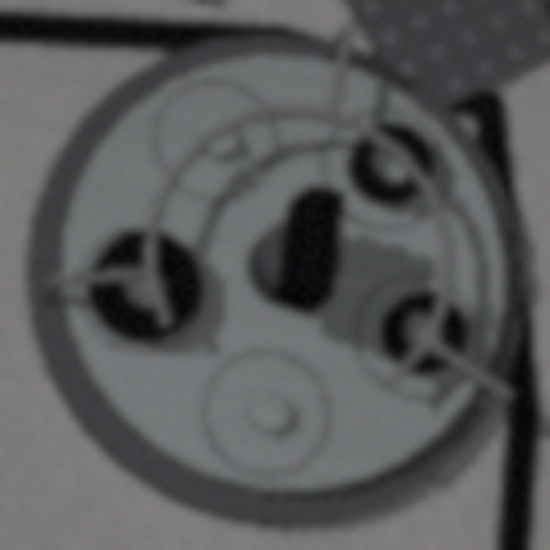

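View pics/mid0.png

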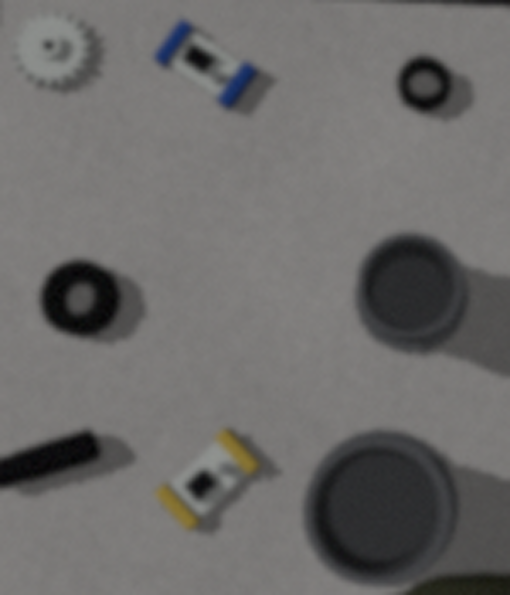

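View pics/tts0.png

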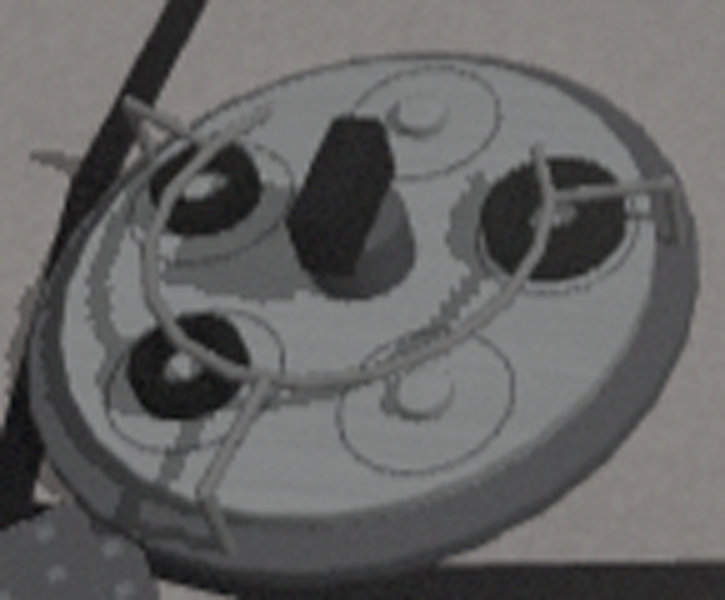

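```bash
cat >> h.py <<'E'
from scipy.optimize import least_squares
def circ(p,r=None):
    c0=p.mean(0)
    if r: 
        s=least_squares(lambda q:np.hypot(*(p-q).T)-r,c0,loss='soft_l1',f_scale=.001);return s.x,r,abs(s.fun).mean()
    s=least_squares(lambda q:np.hypot(*(p-q[:2]).T)-q[2],[*c0,.03],loss='soft_l1',f_scale=.001);return s.x[:2],s.x[2],abs(s.fun).mean()
E
python3 - <<'E'
from h import *
for n in("top","scene"):
    im,d=load(n);P=cloud(n,d);g=im.max(2)
    def sel(c,r,z0,z1,dark=None):
        m=(np.hypot(P[...,0]-c[0],P[...,1]-c[1])<r)&(P[...,2]>z0)&(P[...,2]<z1)&(d>0)
        if dark: m&=(g<dark)
        return m
    print(n)
    m=sel((.5,.06),.055,.060,.075); print("tubeS",circ(P[m][:,:2]),m.sum(),np.median(P[m][:,2]))
    for nm,c,zz in(("A",(.5,.315),.0),("sm",(.684,.055),0)):
        m=sel(c,.045,.012,.025); q=P[m]; print(nm,q[:,:2].mean(0),(q[:,:2].min(0)+q[:,:2].max(0))/2,np.ptp(q[:,:2],axis=0),m.sum(),np.median(q[:,2]))
    m=sel((.61,-.24),.13,.019,.028); q=P[m][:,:2]
    from cv2 import convexHull
    h=convexHull((q*1e4).astype(np.int32))[:,0]/1e4; print("plate",circ(h),m.sum())
    m=sel((.61,-.24),.045,.078,.09); q=P[m]; c,s,_=cv2.minAreaRect((q[:,:2]*1e4).astype(np.float32)),0,0
    print("knob",c,np.median(q[:,2]),m.sum())
    m=sel((.60,-.16),.045,.037,.0465); q=P[m]; h=convexHull((q[:,:2]*1e4).astype(np.int32))[:,0]/1e4
    print("B",circ(h),circ(h,.03),m.sum())
    m=sel((.61,-.24),.14,.0475,.056)
    q=P[m]; rr=np.hypot(q[:,0]-.613,q[:,1]+.239); q=q[(rr>.06)]
    print("keeper",q.shape); np.save(f"keep_{n}.npy",q)
    rr=np.hypot(q[:,0]-.613,q[:,1]+.239);k=q[(rr>.07)&(rr<.09)];a=np.degrees(np.arctan2(k[:,1]+.239,k[:,0]-.613))
    print(circ(k[:,:2],.08)); print(np.histogram(a%360,bins=36,range=(0,360))[0])
E
```

```text
top
tubeS (array([0.50833884, 0.06501126]), np.float64(0.03562998303597735), np.float64(0.002114556688831489)) 292 0.06595508344405204
A [0.49826882 0.32287058] [0.49927053 0.32238424] [0.05918805 0.05709195] 332 0.016908867335595185
sm [0.6794342  0.05965251] [0.68117864 0.05904522] [0.04345297 0.04113212] 139 0.017355874800657867
plate (array([ 0.6180573 , -0.24541241]), np.float64(0.1202592198220947), np.float64(0.001157000442730124)) 4436
knob ((6184.69140625, -2455.86279296875), (225.48695373535156, 608.1728515625), 83.38652038574219) 0.08355677119124831 201
B (array([ 0.60415834, -0.16675278]), np.float64(0.029362151289015086), np.float64(0.00029635866294864047)) (array([ 0.6044221 , -0.16696432]), 0.03, np.float64(0.000583322864705424)) 277
keeper (437, 3)
(array([ 0.61715051, -0.24470843]), 0.08, np.float64(0.0018485582423061321))
[11 11 12 12 12 10 13 12  8 17  8  7  0  0  0  0  0  0  0  0  0  0 11 12
 16 13 16 15 13 13 13 12 14 10 12 14]
scene
tubeS (array([0.50960262, 0.06338166]), np.float64(0.03554671587077963), np.float64(0.0018963181168740188)) 351 0.06823554663902014
A [0.50137769 0.32055996] [0.4981901  0.32176487] [0.05888364 0.05769016] 346 0.019284015427659968
sm [0.6823546  0.05821449] [0.67957237 0.05859632] [0.04540163 0.04129122] 246 0.019188883976931116
plate (array([ 0.6181589 , -0.24609928]), np.float64(0.12053232325665014), np.float64(0.0013269410685210245)) 5405
knob ((6193.076171875, -2463.690673828125), (217.19296264648438, 611.6845092773438), 82.33204650878906) 0.08555447557946189 293
B (array([ 0.60522702, -0.16777718]), np.float64(0.029511620608437625), np.float64(0.0025621898713824105)) (array([ 0.60502403, -0.16740424]), 0.03, np.float64(0.0027041312782673287)) 382
keeper (632, 3)
(array([ 0.61796982, -0.24554919]), 0.08, np.float64(0.0017926157879991206))
[23 23 24 20 20 14 16 13  9 25  6  4  0  0  0  0  0  0  0  0  0  0 12 20
 20 15 15 16 14 13 10 11 20 21 19 23]
```

```bash
cat > ov.py <<'E'
from h import *
ax=(.6182,-.2456)
def ov(n,im,items,box,s,name):
    u0,v0,u1,v1=box
    o=cv2.resize(im[v0:v1,u0:u1,::-1],None,fx=s,fy=s,interpolation=cv2.INTER_CUBIC)
    o=cv2.convertScaleAbs(o,alpha=1.7)
    for (c,r,z,col) in items:
        pts=np.array([proj(n,(c[0]+r*np.cos(a),c[1]+r*np.sin(a),z)) for a in np.linspace(0,6.283,73)])
        pts=((pts-(u0,v0)+.5)*s-.5); cv2.polylines(o,[np.round(pts*16).astype(np.int32)],False,col,1,cv2.LINE_AA,4)
    return o
E
python3 - <<'E'
from ov import *
T=(.509,.0642);A=(.499,.322)
Y=(0,255,255);G=(0,255,0);M=(255,0,255)
it=[(T,.040,.067,Y),(T,.0345,.067,G),(T,.045,0.0,M),(A,.03,.018,Y),(A,.013,.018,G)]
tops,_=load("top");sc,_=load("scene")
a=ov("top",tops,it,(215,155,275,215),6,"");b=ov("top",tops,it,(115,155,175,215),6,"")
c=ov("scene",sc,it,(250,180,310,240),6,"");d=ov("scene",sc,it,(360,180,420,240),6,"")
cv2.imwrite("pics/ov0.png",cv2.resize(np.vstack([np.hstack([a,b]),np.hstack([c,d])]),(600,600)))
# gap ends
for n in("top","scene"):
    q=np.load(f"keep_{n}.npy");r=np.hypot(q[:,0]-ax[0],q[:,1]-ax[1]);k=q[(r>.075)&(r<.085)]
    an=np.sort(np.degrees(np.arctan2(k[:,1]-ax[1],k[:,0]-ax[0]))%360); print(an[an<170][-4:],an[an>170][:4])
E
```

```text
[115.74688407 116.56114312 117.54342652 119.12592838] [216.25810599 216.43195373 217.87666967 217.98015171]
[116.53094296 117.30477186 118.26512763 118.4080473 ] [216.60731872 216.91772078 217.99149399 218.76138643]
```

View pics/ov0.png

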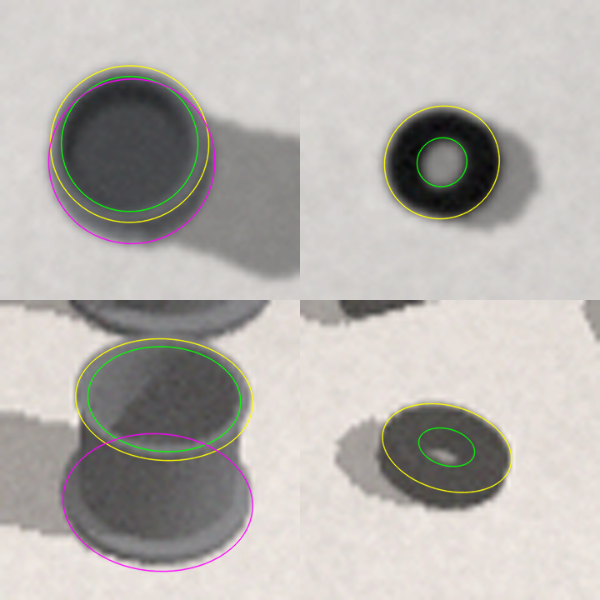

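Look-alikes (in the 800x600 top picture):
- **Table tyres:** (225,293) measures 59 mm across and (383,194) measures 43 mm. The first is tyre_a.
- **Tubes:** (376,290), (363,390) and (575,420). The first is the smallest, and the 80 mm rim overlay fits it.
- **Turntable tyres:** large at (513,238), which is tyre_b; small at (590,200) and (600,252).

The close crops confirm these choices. The keeper's gap is at 168° and tyre_b at about 100°, so the turntable needs about +68°.

```bash
python3 -m pendant '[[[0.9,0.9,0],0,1],[[0.9,0.9,0],0,1],[[0.9,0.9,0],0,1],[[0.9,0.9,0],0,1],[[0.9,0.9,0],0,1],[[0.9,0.9,0],0,1],[[0.9,0.9,0],0,1],[[0.9,0.9,0],0,1],[[0.9,0.9,0],0,1],[[0.9,0.9,0],0,1],[[0.9,0.9,0],0,1],[[0.9,0.9,0],0,1]]' 30
python3 -m pendant '[[[0.1,1,0],0,1],[[0.1,1,0],0,1],[[0.1,1,0],0,1],[[0.1,1,0],0,1],[[0.1,1,0],0,1],[[0.1,1,0],0,1],[[0.1,1,-0.3],0,1],[[0.1,1,-0.3],0,1],[[0.1,1,-0.3],0,1],[[0.1,1,-0.3],0,1],[[0.1,1,-0.3],0,1],[[0.1,1,-0.3],0,1]]'
```

```text
time_s: 1.1
position: [0.4615, -0.207, 0.2312]
tool_rot: [[-0.969, -0.0, 0.248], [-0.248, 0.0, -0.969], [0.0, -1.0, -0.0]]
ft_force: [0.2, -0.7, 0.0]
grip_width: 0.0856
time_s: 2.1
position: [0.4962, 0.1528, 0.1767]
tool_rot: [[-0.969, -0.001, 0.248], [-0.248, -0.0, -0.969], [0.001, -1.0, -0.0]]
ft_force: [1.2, -0.4, -0.1]
grip_width: 0.0854
```

```bash
python3 -m pendant '[[[0,0.94,-0.4],0,1],[[0,0.94,-0.4],0,1],[[0,0.94,-0.4],0,1],[[0,0.94,-0.4],0,1],[[0.05,0.94,-0.4],0,1],[[0.05,0.94,-0.4],0,1],[[0,0,0],0,1],[[0,0,0],0,1]]'
cat >> h.py <<'E'
def wproj(X,p,R):
    c=env.camera_model("wrist");T=c["tool_from_camera"];K=c["camera_matrix"]
    Xt=R.T@(np.array(X)-p); Xc=T[:3,:3].T@(Xt-T[:3,3]); r=np.hypot(Xc[0],Xc[1]);th=np.arctan2(r,Xc[2])
    return np.array([K[0,2]+K[0,0]*th*Xc[0]/r,K[1,2]+K[1,1]*th*Xc[1]/r])
def wshot(name,items,cam="wrist"):
    s=env.observe();p,R=s["position"],s["tool_rot"];im,d=env.get_image(cam);np.savez(name+".npz",im=im,d=d,p=p,R=R)
    wdraw(name,items)
def wdraw(name,items):
    f=np.load(name+".npz");im,p,R=f["im"],f["p"],f["R"]
    o=cv2.resize(im[:,:,::-1],None,fx=1.5,fy=1.5);o=cv2.convertScaleAbs(o,alpha=1.7)
    for (c,r,z,col) in items:
        pts=np.array([wproj((c[0]+r*np.cos(a),c[1]+r*np.sin(a),z),p,R) for a in np.linspace(0,6.283,73)])
        cv2.polylines(o,[np.round(((pts+.5)*1.5-.5)*16).astype(np.int32)],False,col,1,cv2.LINE_AA,4)
    cv2.imwrite(f"pics/{name}.png",o)
E
python3 - <<'E'
from h import *
A=(.499,.322)
wshot("w1",[(A,.03,.018,(0,255,255)),(A,.013,.018,(0,255,0))])
E
```

```text
time_s: 2.77
position: [0.4988, 0.3213, 0.1041]
tool_rot: [[-0.968, -0.002, 0.25], [-0.25, -0.001, -0.968], [0.002, -1.0, 0.0]]
ft_force: [0.6, -1.1, 0.2]
grip_width: 0.0856
```

View pics/w1.png

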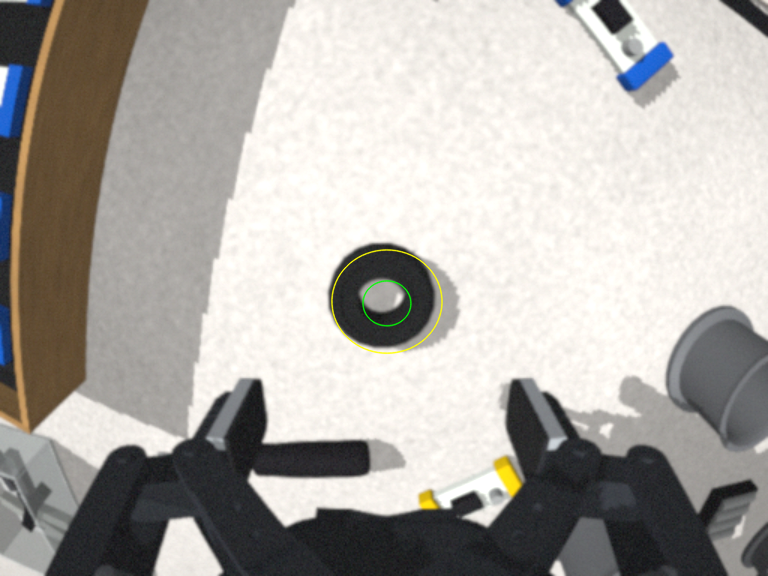

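```bash
python3 -m pendant '[[[0.04,0.07,-0.6],0,1],[[0,0,-0.7],0,1],[[0,0,-0.7],0,1],[[0,0,-0.6],0,1],[[0,0,-0.4],0,1],[[0,0,-0.3],0,1],[[0,0,0],0,1]]' 30; python3 - <<'E'
from h import *
A=(.500,.3235)
wshot("w2",[(A,.03,.018,(0,255,255)),(A,.013,.018,(0,255,0))])
E
```

```text
time_s: 3.4
position: [0.5004, 0.3214, 0.0052]
tool_rot: [[-0.969, -0.002, 0.247], [-0.247, -0.001, -0.969], [0.002, -1.0, 0.0]]
ft_force: [-0.8, 0.0, 0.7]
grip_width: 0.0855
```

View pics/w2.png

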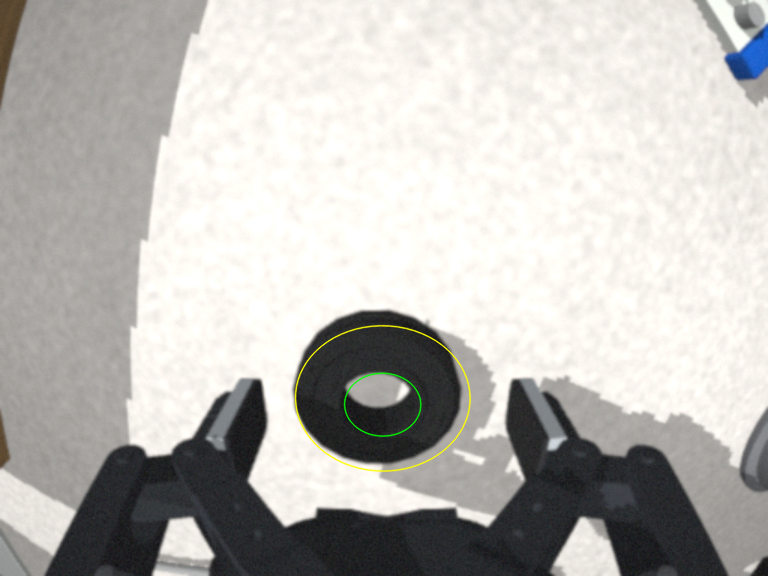

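```bash
python3 -m pendant '[[[0.04,0.07,0],0,0.9],[[0,0,0],0,0.6],[[0,0,0],0,0.6],[[0,0,0],0,0.6],[[0,0,0],0,0.6],[[0,0,0],0,0.6],[[0,0,0],0,0.6]]' 30; python3 - <<'E'
from h import *
wshot("w3",[])
E
```

```text
time_s: 4.03
position: [0.5025, 0.3248, 0.0077]
tool_rot: [[-0.969, 0.002, 0.248], [-0.248, 0.001, -0.969], [-0.002, -1.0, -0.0]]
ft_force: [-1.2, -1.0, 5.5]
grip_width: 0.0575
```

View pics/w3.png

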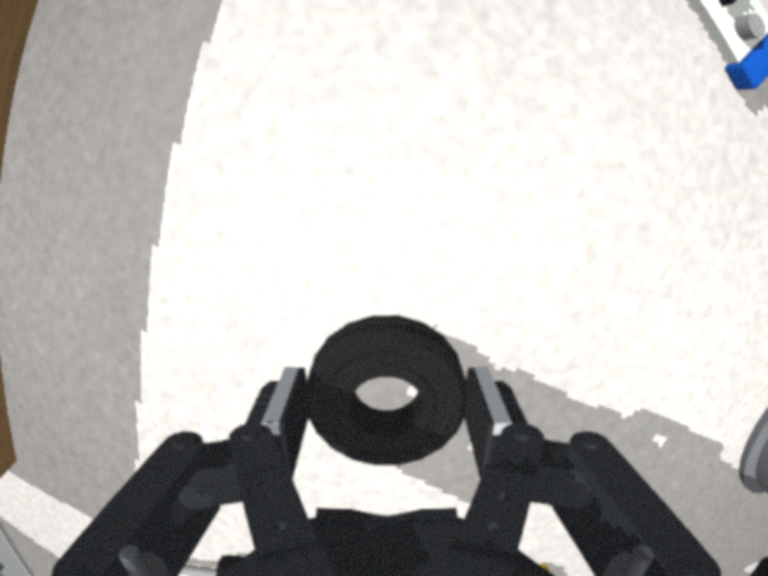

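```bash
python3 -m pendant '[[[0,0,0],0,0.85],[[0,0,0],0,0.85],[[0,0,0.2],0,0.85],[[0,0,0.17],0,0.85],[[0,0,0],0,0.85],[[0,0,0],0,0.6],[[0,0,0],0,0.6],[[0,0,0],0,0.6],[[0,0,0],0,0.6],[[0,0,0],0,0.6]]' 30; python3 -m pendant '[[[0,0,0.2],0,0.6],[[0,0,0.5],0,0.6],[[0,0,0.8],0,0.6],[[0,0,0.8],0,0.6],[[0,0,0.8],0,0.6],[[0,0,0],0,0.6]]'; python3 - <<'E'
from h import *
wshot("w4",[])
s=env.observe();print(s["ft_force"])
for n in("scene",):
    im,d=env.get_image(n);np.savez("scene1.npz",im=im,d=d)
    cv2.imwrite("pics/s1.png",cv2.convertScaleAbs(cv2.resize(im[130:250,300:460,::-1],None,fx=5,fy=5,interpolation=cv2.INTER_CUBIC),alpha=1.5))
E
```

```text
time_s: 4.92
position: [0.5018, 0.3246, 0.0173]
tool_rot: [[-0.969, -0.0, 0.248], [-0.248, -0.0, -0.969], [0.0, -1.0, 0.0]]
ft_force: [-0.2, 0.1, -0.8]
grip_width: 0.0509
time_s: 5.42
position: [0.5038, 0.3254, 0.1156]
tool_rot: [[-0.969, 0.008, 0.248], [-0.248, 0.003, -0.969], [-0.008, -1.0, -0.001]]
ft_force: [-0.3, 0.3, 1.2]
grip_width: 0.0514
[-0.63316835 -0.94806545 -0.87556359]
```

View pics/w4.png

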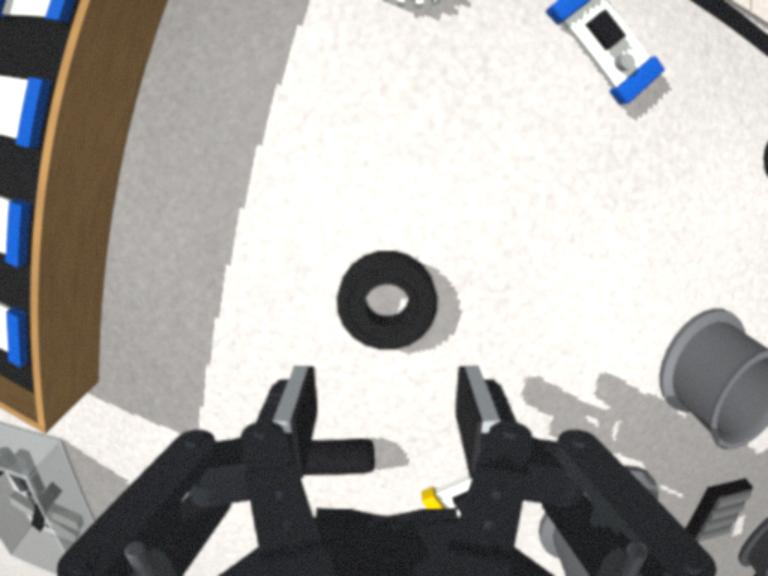

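View pics/s1.png

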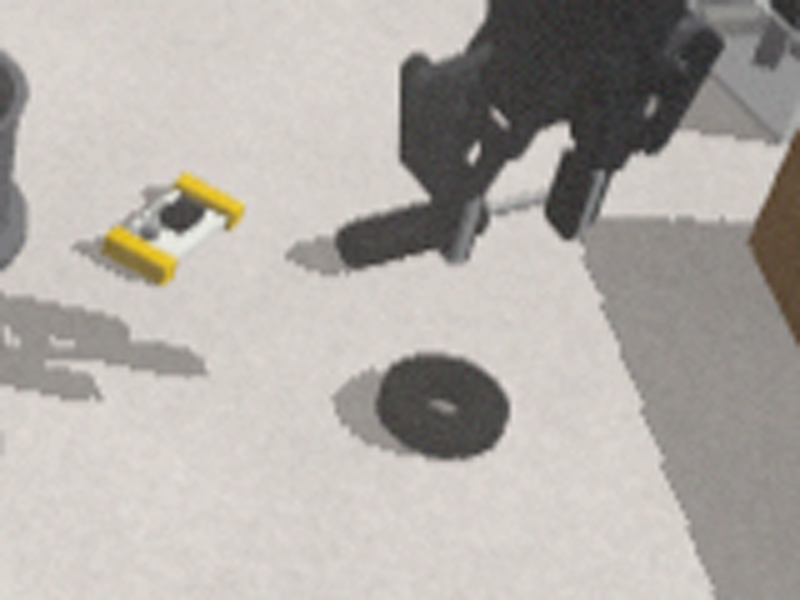

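```bash
python3 - <<'E'
from h import *
f=np.load("scene1.npz");P=cloud("scene",f["d"])
m=(abs(P[...,0]-.504)<.03)&(abs(P[...,1]-.325)<.06)&(P[...,2]>.05)&(P[...,2]<.25)
q=P[m]; 
print("z low",np.sort(q[:,2])[:12].round(4))
for lo in (-.06,0.0):
    k=q[(q[:,1]-.325>lo)&(q[:,1]-.325<lo+.06)]; i=np.argsort(k[:,2])[:5]; print(k[i].round(3))
g=np.load("w4.npz");T=env.camera_model("wrist");K=T["camera_matrix"]
d=g["d"];v,u=np.mgrid[:384,:512];x=u-K[0,2];y=v-K[1,2];r=np.hypot(x,y);th=r/K[0,0]
z=d;X=np.stack([z*np.tan(th)*x/r,z*np.tan(th)*y/r,z],-1);Tt=T["tool_from_camera"]
W=X@Tt[:3,:3].T+Tt[:3,3]   # tool coords
for (uu,vv) in((300,372),(305,372),(470,372),(465,372),(385,262)):
    print((uu,vv),W[int(vv/1.5),int(uu/1.5)].round(4))
m=(d>0)&(abs(W[...,2])<.06)&(abs(W[...,0])<.012)&(W[...,1]<.03);k=W[m];print(k[:,1].max(),np.sort(k[:,1])[-20:].round(4))
E
```

```text
z low [0.1186 0.1199 0.1205 0.1207 0.1209 0.1216 0.1218 0.1221 0.1223 0.1226
 0.1226 0.1227]
[[0.515 0.294 0.121]
 [0.519 0.293 0.121]
 [0.519 0.295 0.121]
 [0.521 0.296 0.123]
 [0.515 0.294 0.123]]
[[0.501 0.35  0.119]
 [0.496 0.349 0.12 ]
 [0.505 0.355 0.122]
 [0.491 0.346 0.122]
 [0.491 0.348 0.122]]
(300, 372) [-0.0119 -0.011  -0.0297]
(305, 372) [-0.0118 -0.0107 -0.0282]
(470, 372) [-0.012  -0.011   0.0273]
(465, 372) [-0.0106 -0.0084  0.0263]
(385, 262) [-0.0207  0.0991 -0.0019]
-0.00038545745353368854 [-0.0024 -0.0023 -0.0022 -0.0022 -0.0022 -0.0021 -0.0021 -0.0021 -0.002
 -0.0019 -0.0019 -0.0015 -0.0015 -0.0015 -0.0014 -0.0014 -0.0014 -0.0013
 -0.0012 -0.0004]
```

```bash
python3 - <<'E'
from h import *
wdraw("w4",[((.502,.325),.03,.018,(0,255,255)),((.502,.325),.013,.018,(0,255,0))])
o=cv2.imread("pics/w4.png")[220:370,300:480];cv2.imwrite("pics/w4c.png",cv2.resize(o,None,fx=3,fy=3))
im,d=load("scene",1)
from ov import ov
cv2.imwrite("pics/s1c.png",ov("scene",im,[((.502,.325),.03,.018,(0,255,255)),((.502,.325),.013,.018,(0,255,0))],(360,180,420,240),8,""))
E
```

```text
(no output)
```

View pics/w4c.png

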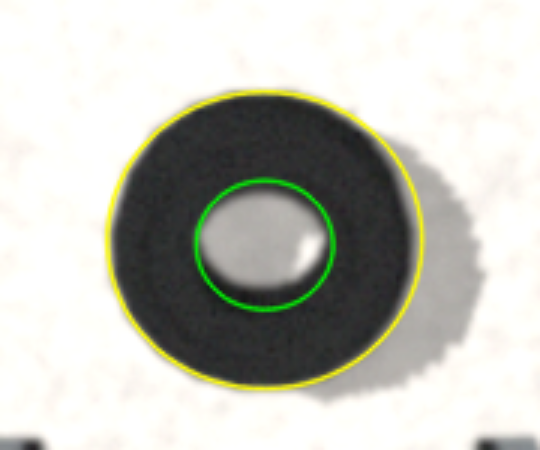

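View pics/s1c.png

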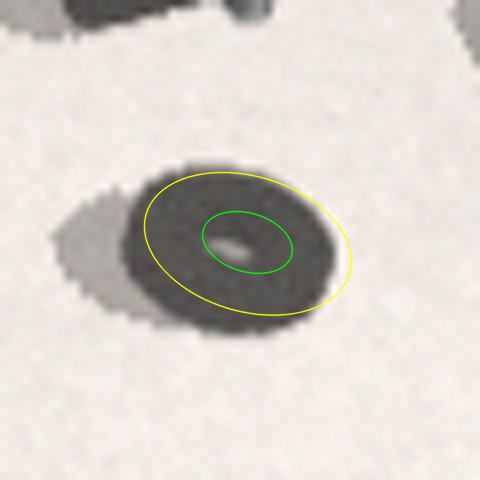

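```bash
python3 -m pendant '[[[0,0,0],0,0.9],[[0,0,-0.3],0,0.9],[[0,0,-0.7],0,0.9],[[0,0,-0.7],0,0.9],[[0,0,-0.7],0,0.9],[[0,0,-0.6],0,0.9],[[0,0,-0.4],0,0.9],[[0,0,0],0,0.9],[[0,0,0],0,0.9]]' 30
```

```text
time_s: 6.27
position: [0.5013, 0.3243, 0.0071]
tool_rot: [[-0.969, -0.003, 0.248], [-0.248, -0.001, -0.969], [0.003, -1.0, 0.0]]
ft_force: [0.3, 0.1, -0.8]
grip_width: 0.0767
```

```bash
python3 -m pendant '[[[0,0,-0.3],0,0.9],[[0,0,0],0,0.9],[[0,0,0],0,0.6],[[0,0,0],0,0.6],[[0,0,0],0,0.6],[[0,0,0],0,0.6],[[0,0,0],0,0.6]]' 30; python3 -m pendant '[[[0,0,0.2],0,0.6],[[0,0,0.5],0,0.6],[[0,0,0.8],0,0.6],[[0,0,0.8],0,0.6],[[0,0,0.8],0,0.6],[[0,0,0.8],0,0.6],[[0,0,0],0,0.6]]'; python3 - <<'E'
from h import *
wshot("w5",[])
for n in("scene",):
    im,d=env.get_image(n);np.savez("scene2.npz",im=im,d=d)
    cv2.imwrite("pics/s2.png",cv2.convertScaleAbs(cv2.resize(im[130:250,300:460,::-1],None,fx=5,fy=5,interpolation=cv2.INTER_CUBIC),alpha=1.5))
E
```

```text
time_s: 6.85
position: [0.5021, 0.3247, -0.0001]
tool_rot: [[-0.969, 0.001, 0.248], [-0.248, 0.0, -0.969], [-0.001, -1.0, -0.0]]
ft_force: [-0.2, -0.1, 3.3]
grip_width: 0.0579
time_s: 7.43
position: [0.5036, 0.3254, 0.1215]
tool_rot: [[-0.969, 0.008, 0.248], [-0.248, 0.003, -0.969], [-0.008, -1.0, -0.001]]
ft_force: [0.5, 0.4, 0.3]
grip_width: 0.0578
```

View pics/w5.png

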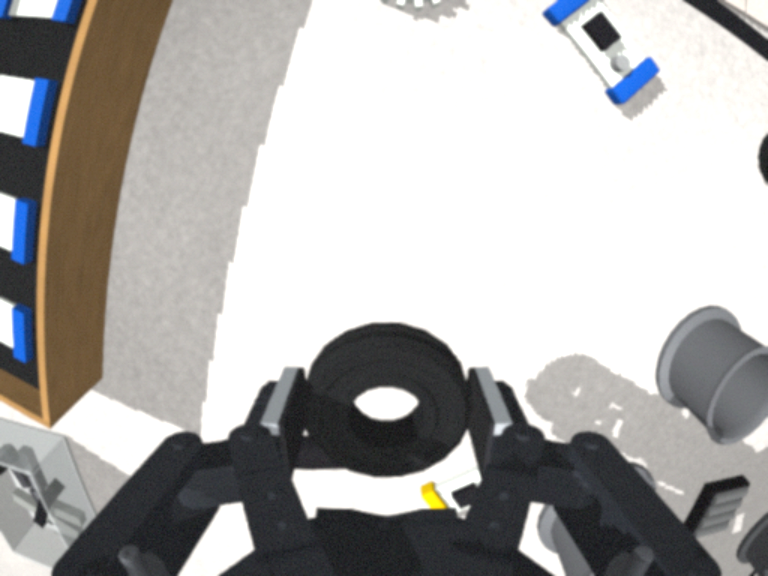

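View pics/s2.png

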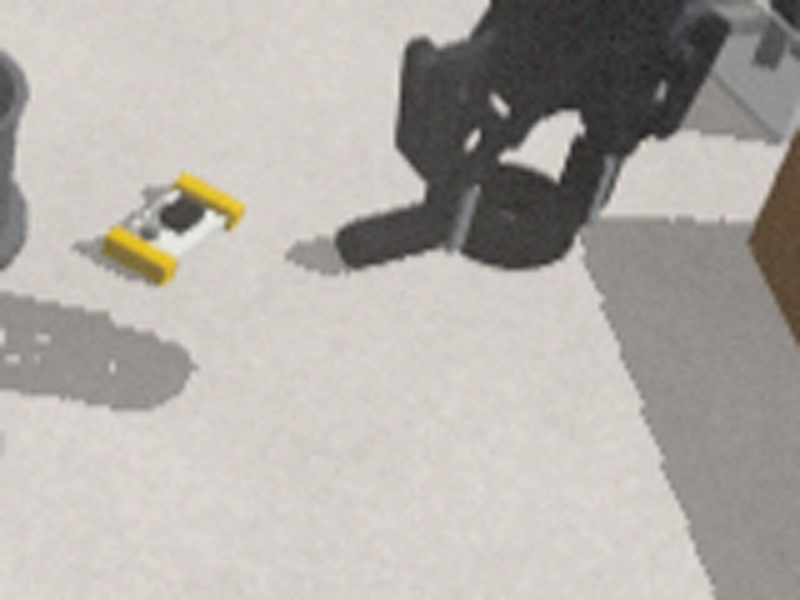

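```bash
python3 -m pendant '[[[-0.1,-0.6,0.2],0,0.6],[[-0.2,-0.9,0.2],0,0.6],[[-0.25,-0.9,0],0,0.6],[[-0.25,-0.9,0],0,0.6],[[-0.25,-0.9,0],0,0.6],[[-0.25,-0.9,0],0,0.6],[[-0.25,-0.9,0],0,0.6],[[-0.25,-0.9,0],0,0.6],[[-0.25,-0.9,0],0,0.6],[[-0.15,-0.7,0],0,0.6],[[0,0,0],0,0.6],[[0,0,0],0,0.6]]'; python3 - <<'E'
from h import *
T=(.509,.0642);T2=(.511,.067)
wshot("w6",[(T,.040,.067,(0,255,255)),(T,.03125,.060,(0,255,0)),(T2,.040,.067,(255,0,255))])
E
```

```text
time_s: 8.53
position: [0.4353, 0.069, 0.1276]
tool_rot: [[-0.969, -0.002, 0.246], [-0.246, 0.0, -0.969], [0.002, -1.0, -0.001]]
ft_force: [0.1, 0.3, 0.0]
grip_width: 0.0577
```

View pics/w6.png

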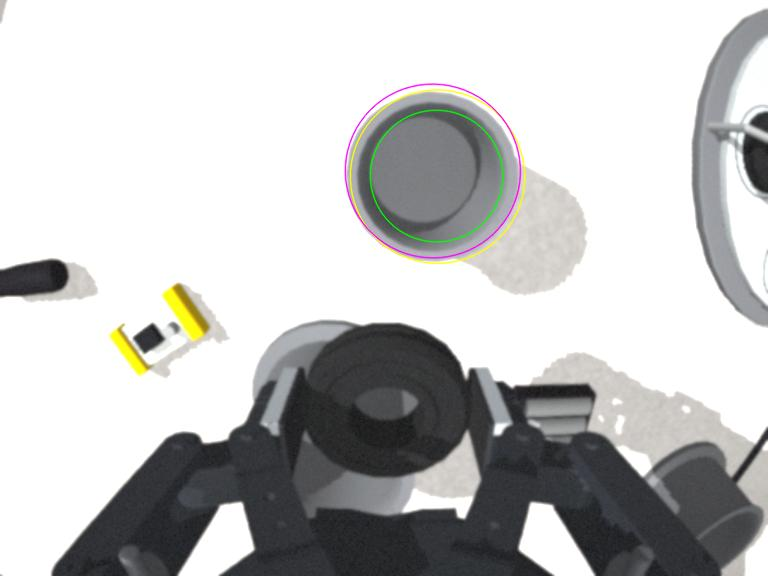

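```bash
python3 - <<'E'
from h import *
wdraw("w6",[]);o=cv2.imread("pics/w6.png")
f=np.load("w6.npz");im=f["im"];p,R=f["p"],f["R"]
def mk(c):
    o=cv2.resize(im[45:185,210:360,::-1],None,fx=4,fy=4,interpolation=cv2.INTER_CUBIC)
    for r,z,col in((.04,.067,(0,255,255)),(.0345,.067,(0,255,0)),(.03125,.060,(255,0,255))):
        pts=np.array([wproj((c[0]+r*np.cos(a),c[1]+r*np.sin(a),z),p,R) for a in np.linspace(0,6.283,73)])
        pts=(pts-(210,45)+.5)*4-.5
        cv2.polylines(o,[np.round(pts*16).astype(np.int32)],False,col,1,cv2.LINE_AA,4)
    return o
cv2.imwrite("pics/w6c.png",mk((.5105,.066)))
E
```

```text
(no output)
```

View pics/w6c.png

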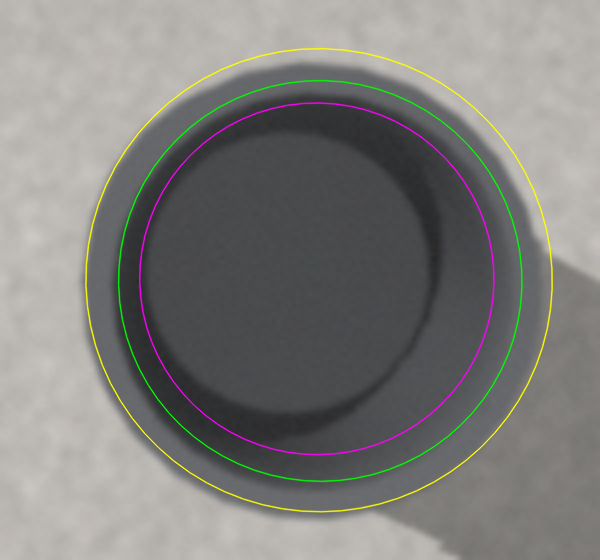

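```bash
python3 -m pendant '[[[0.5,-0.04,0],0,0.6],[[0.8,-0.04,0],0,0.6],[[0.7,-0.04,0],0,0.6],[[0.45,0,0],0,0.6],[[0,0,-0.3],0,0.6],[[0,0,-0.4],0,0.6],[[0,0,-0.4],0,0.6],[[0,0,-0.3],0,0.6],[[0,0,0],0,0.6],[[0,0,0],0,0.6]]'; python3 -c "
from rig import env;s=env.observe();print(s['position'])"
```

```text
time_s: 9.42
position: [0.5088, 0.0665, 0.0859]
tool_rot: [[-0.969, -0.002, 0.249], [-0.249, 0.0, -0.969], [0.001, -1.0, -0.001]]
ft_force: [0.6, -0.6, -0.9]
grip_width: 0.0577
[0.50878774 0.06650528 0.08592832]
```

```bash
python3 -m pendant '[[[0,-0.02,-0.3],0,0.6],[[0,0,-0.2],0,0.6],[[0,0,-0.15],0,0.6],[[0,0,0],0,0.6]]'; python3 -c "
from rig import env;s=env.observe();print(s['position'],s['ft_force'])"
```

```text
time_s: 9.75
position: [0.5089, 0.0654, 0.066]
tool_rot: [[-0.969, -0.002, 0.248], [-0.248, 0.0, -0.969], [0.002, -1.0, -0.001]]
ft_force: [-0.7, 0.2, -0.5]
grip_width: 0.0581
[0.50889215 0.06543085 0.06596366] [-0.70584659  0.24763587 -0.51385091]
```

```bash
python3 -m pendant '[[[0,0,-0.1],0,0.6],[[0,0,-0.05],0,0.6],[[0,0,0],0,0.6]]'; python3 - <<'E'
from h import *
im,d=env.get_image("scene")
cv2.imwrite("pics/s3.png",cv2.convertScaleAbs(cv2.resize(im[130:240,220:340,::-1],None,fx=5,fy=5,interpolation=cv2.INTER_CUBIC),alpha=1.6))
E
```

```text
time_s: 10.0
position: [0.5095, 0.0654, 0.0625]
tool_rot: [[-0.969, 0.0, 0.248], [-0.248, -0.0, -0.969], [-0.0, -1.0, 0.0]]
ft_force: [-0.7, 0.6, -0.1]
grip_width: 0.0578
```

View pics/s3.png

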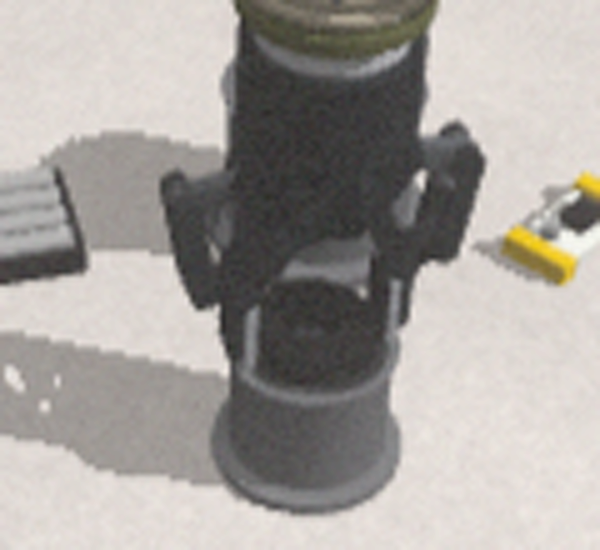

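```bash
python3 -m pendant '[[[0,0,0],0,1],[[0,0,0],0,1],[[0,0,0],0,1],[[0,0,0.3],0,1],[[0,0,0.8],0,1],[[0,0,0.8],0,1],[[0,0,0.8],0,1],[[0,0,0],0,1]]'; python3 - <<'E'
from h import *
im,d=env.get_image("top");np.savez("top1.npz",im=im,d=d)
cv2.imwrite("pics/t1.png",cv2.convertScaleAbs(cv2.resize(im[130:240,200:320,::-1],None,fx=5,fy=5,interpolation=cv2.INTER_CUBIC),alpha=1.6))
wshot("w7",[])
E
```

```text
time_s: 10.72
position: [0.5113, 0.0653, 0.1483]
tool_rot: [[-0.969, 0.008, 0.248], [-0.248, -0.001, -0.969], [-0.008, -1.0, 0.003]]
ft_force: [0.7, 0.0, 1.6]
grip_width: 0.0852
```

View pics/w7.png

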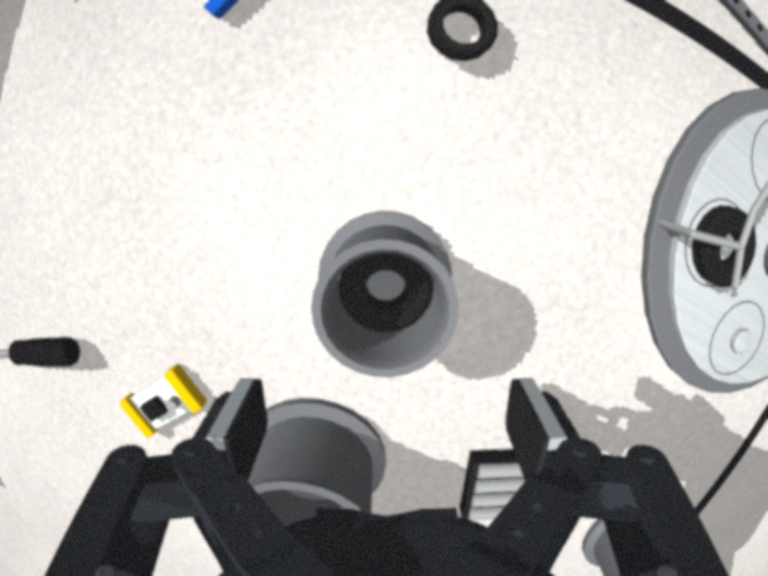

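```bash
python3 -m pendant '[[[0.2,-0.6,0],0,1],[[0.35,-1,0],-0.4,1],[[0.35,-1,0],-0.5,1],[[0.35,-1,0],-0.5,1],[[0.35,-1,0],-0.5,1],[[0.35,-1,0],-0.5,1],[[0.35,-1,0],-0.5,1],[[0.35,-1,0],-0.5,1],[[0.35,-1,0],-0.4,1],[[0.35,-1,0],-0.4,1],[[0.3,-0.8,0],0,1],[[0,0,0],0,1]]'; python3 - <<'E'
from h import *
s=env.observe();print(s["position"],s["q"])
ax=(.6182,-.2456)
wshot("w8",[(ax,.121,.024,(0,255,255)),(ax,.03,.084,(0,255,0)),(ax,.08,.050,(255,0,255))])
E
```

```text
time_s: 11.82
position: [0.6191, -0.2509, 0.1414]
tool_rot: [[-0.993, -0.001, -0.119], [0.119, -0.0, -0.993], [0.001, -1.0, 0.0]]
ft_force: [0.3, 0.6, -0.3]
grip_width: 0.0853
[ 0.61906811 -0.25093041  0.14137963] [-3.21778561e+01  3.75895133e+01  6.14469550e+01 -4.57367137e-02
  8.10276624e+01  6.46837410e+01]
```

View pics/w8.png

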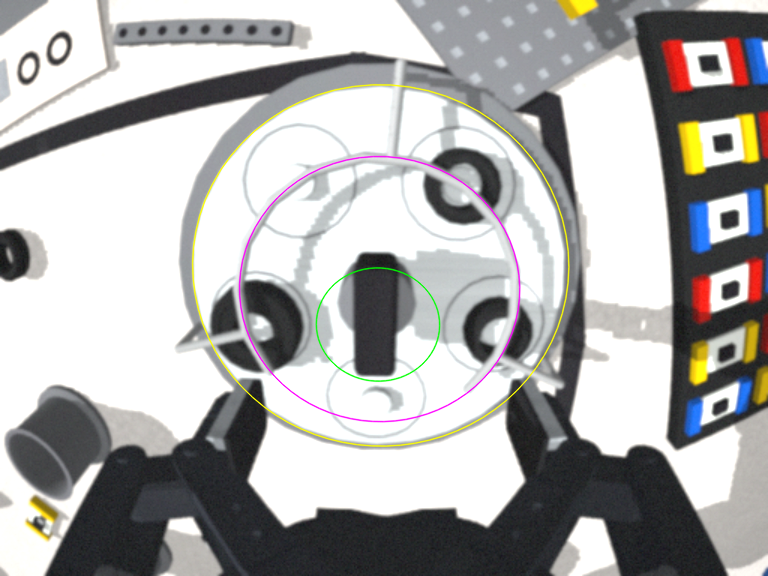

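```bash
python3 -m pendant '[[[0,0.1,-0.3],0,1],[[0,0.1,-0.6],0,1],[[0,0,-0.7],0,1],[[0,0,-0.7],0,1],[[0,0,-0.4],0,1],[[0,0,-0.15],0,1],[[0,0,0],0,0.5],[[0,0,0],0,0.3],[[0,0,0],0,0.2],[[0,0,0],0,0.1],[[0,0,0],0,0.1]]' 40;python3 -m pendant '[[[0,0,0],0,0.1],[[0,0,0],0,0.1],[[0,0,0],0,0.1],[[0,0,0],0,0.1]]'
```

```text
time_s: 12.78
position: [0.6193, -0.2438, 0.0596]
tool_rot: [[-0.993, 0.002, -0.115], [0.115, -0.008, -0.993], [-0.003, -1.0, 0.007]]
ft_force: [-4.0, -34.9, -4.3]
grip_width: 0.0257
time_s: 13.12
position: [0.6191, -0.2459, 0.0598]
tool_rot: [[-0.993, 0.003, -0.118], [0.118, -0.009, -0.993], [-0.004, -1.0, 0.009]]
ft_force: [-3.1, -18.5, 2.3]
grip_width: 0.0214
```

```bash
python3 -m pendant '[[[0,-0.05,0],0,0.1],[[0,0,0],0,0.1],[[0,0,0],0,0.1]]'
```

```text
time_s: 13.37
position: [0.6191, -0.2459, 0.0598]
tool_rot: [[-0.993, 0.003, -0.117], [0.117, -0.007, -0.993], [-0.003, -1.0, 0.006]]
ft_force: [-3.5, -14.5, 3.7]
grip_width: 0.0211
```

```bash
python3 -m pendant '[[[0,-0.1,0],0,0.1],[[0,0,0],0,0.1],[[0,0,0],0,0.1]]'
```

```text
time_s: 13.62
position: [0.6191, -0.246, 0.0598]
tool_rot: [[-0.993, 0.002, -0.116], [0.116, -0.002, -0.993], [-0.002, -1.0, 0.002]]
ft_force: [-3.8, -1.2, 7.4]
grip_width: 0.0211
```

```bash
python3 -m pendant '[[[0,0,0],0.3,0.1],[[0,0,0],0.7,0.1],[[0,0,0],0.8,0.1],[[0,0,0],0.8,0.1],[[0,0,0],0.8,0.1],[[0,0,0],0.8,0.1],[[0,0,0],0.8,0.1],[[0,0,0],0.8,0.1],[[0,0,0],0.8,0.1]]'
```

```text
time_s: 14.37
position: [0.619, -0.2453, 0.0598]
tool_rot: [[-0.895, 0.001, 0.447], [-0.447, -0.001, -0.895], [-0.001, -1.0, 0.002]]
ft_force: [-4.3, 1.3, 8.0]
grip_width: 0.021
```

```bash
python3 -m pendant '[[[0,0,0],0.8,0.1],[[0,0,0],0.8,0.1],[[0,0,0],0.8,0.1],[[0,0,0],0.8,0.1],[[0,0,0],0.8,0.1],[[0,0,0],0.8,0.1],[[0,0,0],0.8,0.1],[[0,0,0],0.8,0.1],[[0,0,0],0.6,0.1],[[0,0,0],0,0.1],[[0,0,0],0,0.1]]'; python3 - <<'E'
from h import *
for n,b in(("top",(290,85,430,225)),):
    im,d=env.get_image(n);np.savez(f"{n}2.npz",im=im,d=d)
im2,d=env.get_image("scene");np.savez("scene3.npz",im=im2,d=d)
cv2.imwrite("pics/t2.png",cv2.convertScaleAbs(np.hstack([cv2.resize(im[95:205,300:410,::-1],(400,400)),cv2.resize(im2[200:320,75:205,::-1],(400,400))]),alpha=1.6))
E
```

```text
time_s: 15.28
position: [0.6185, -0.2448, 0.0598]
tool_rot: [[-0.479, 0.0, 0.878], [-0.878, -0.0, -0.479], [0.0, -1.0, 0.0]]
ft_force: [-7.8, 3.1, 9.9]
grip_width: 0.0213
```

View pics/t2.png

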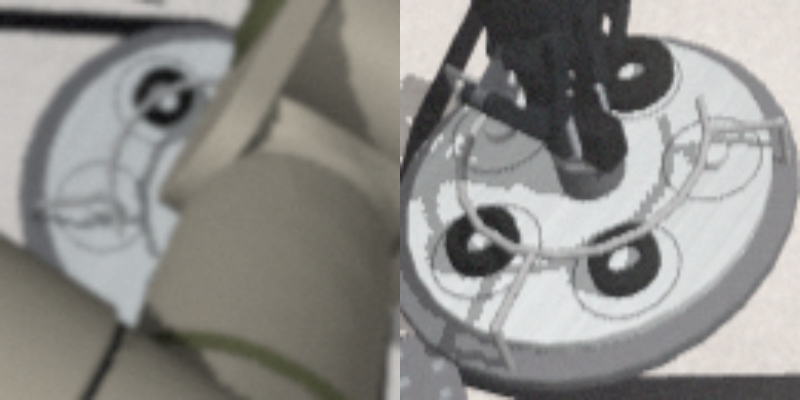

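```bash
python3 -m pendant '[[[0,0,0],0,1],[[0,0,0],0,1],[[0,0,0],0,1],[[0,0,0],0,1],[[0,0,0.3],0,1],[[0,0,0.7],0,1],[[0,0,0.8],0,1],[[0,0,0.8],0,1],[[-0.5,0,0.5],0,1],[[-0.8,0.2,0],0,1],[[-0.7,0.2,0],0,1],[[0,0,0],0,1]]'; python3 - <<'E'
from h import *
s=env.observe();print(s["position"])
g=np.radians(168);ax=(.6182,-.2456);G=(ax[0]+.08*np.cos(g),ax[1]+.08*np.sin(g));print(G)
wshot("w9",[(G,.03,.042,(0,255,255)),(G,.013,.042,(0,255,0)),(ax,.08,.05,(255,0,255))])
im,d=env.get_image("scene");np.savez("scene4.npz",im=im,d=d)
from ov import ov
cv2.imwrite("pics/s4.png",ov("scene",im,[(G,.03,.042,(0,255,255)),(G,.013,.042,(0,255,0))],(70,190,220,310),5,""))
E
```

```text
time_s: 16.38
position: [0.5563, -0.2321, 0.1521]
tool_rot: [[-0.479, -0.001, 0.878], [-0.878, 0.0, -0.479], [0.0, -1.0, -0.001]]
ft_force: [1.1, -1.0, 0.3]
grip_width: 0.0854
[ 0.55630608 -0.23207664  0.15207631]
(np.float64(0.5399481919412955), np.float64(-0.22896706473457926))
```

View pics/w9.png

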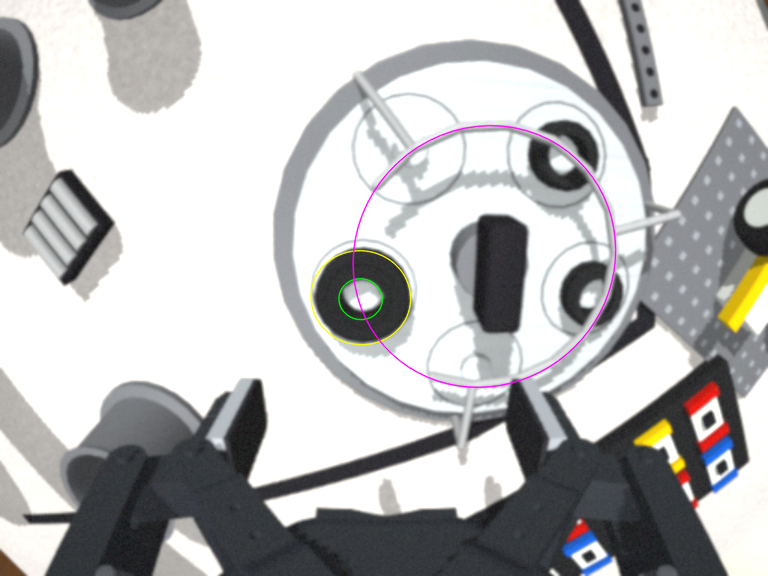

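View pics/s4.png

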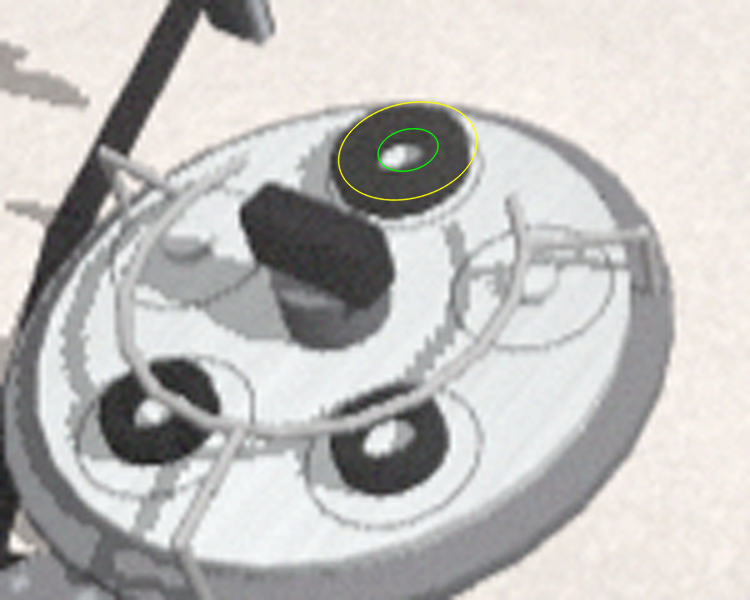

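```bash
python3 -m pendant '[[[-0.15,0.05,0],-0.6,0.9],[[-0.2,0.05,0],-0.9,0.9],[[-0.2,0,-0.3],-0.9,0.9],[[0,0,-0.6],-0.9,0.9],[[0,0,-0.6],-0.9,0.9],[[0,0,-0.6],-0.8,0.9],[[0,0,-0.4],-0.2,0.9],[[0,0,0],0,0.9],[[0,0,0],0,0.9]]' 30; python3 - <<'E'
from h import *
s=env.observe();print(s["position"])
G=(.54,-.229)
wshot("w10",[(G,.03,.042,(0,255,255)),(G,.013,.042,(0,255,0))])
E
```

```text
time_s: 17.23
position: [0.5431, -0.2303, 0.0758]
tool_rot: [[-0.815, -0.0, 0.58], [-0.58, 0.0, -0.815], [0.0, -1.0, -0.0]]
ft_force: [-0.2, -0.0, -0.1]
grip_width: 0.0769
[ 0.54306595 -0.23032399  0.0757717 ]
```

View pics/w10.png

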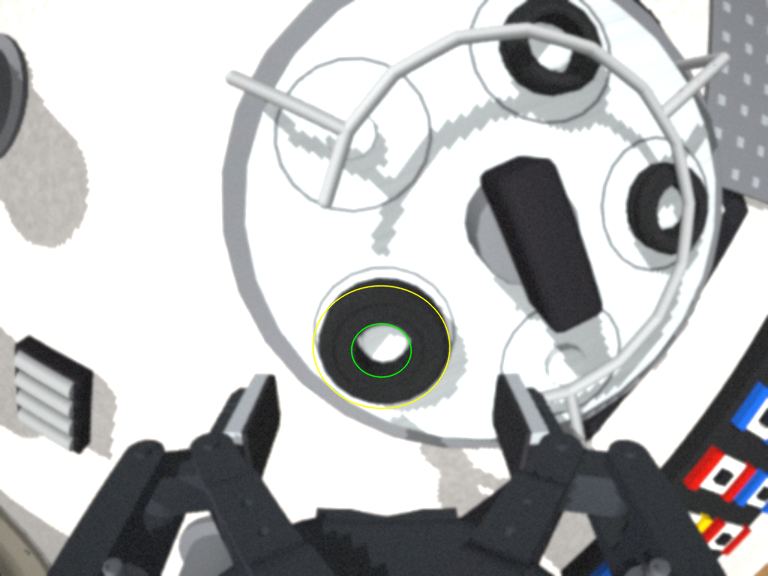

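```bash
python3 -m pendant '[[[-0.08,0.04,-0.3],0,0.9],[[0,0,-0.4],0,0.9],[[0,0,-0.4],0,0.9],[[0,0,-0.3],0,0.9],[[0,0,-0.2],0,0.9],[[0,0,0],0,0.9],[[0,0,0],0,0.9]]' 30
```

```text
time_s: 17.87
position: [0.5401, -0.229, 0.0281]
tool_rot: [[-0.815, 0.0, 0.579], [-0.579, -0.0, -0.815], [-0.0, -1.0, 0.0]]
ft_force: [0.0, -0.2, 0.8]
grip_width: 0.0768
```

```bash
python3 -m pendant '[[[0.02,0,-0.12],0,0.9],[[0,0,0],0,0.6],[[0,0,0],0,0.6],[[0,0,0],0,0.6],[[0,0,0],0,0.6],[[0,0,0],0,0.6]]' 30;  python3 - <<'E'
from h import *
s=env.observe();print(s["position"],s["ft_force"])
wshot("w11",[])
E
```

```text
time_s: 18.37
position: [0.5408, -0.229, 0.0249]
tool_rot: [[-0.815, 0.001, 0.579], [-0.579, -0.001, -0.815], [-0.0, -1.0, 0.001]]
ft_force: [-0.6, 1.3, 5.7]
grip_width: 0.0583
[ 0.54078014 -0.22899511  0.02493906] [-0.55664685  1.32597426  5.70018042]
```

View pics/w11.png

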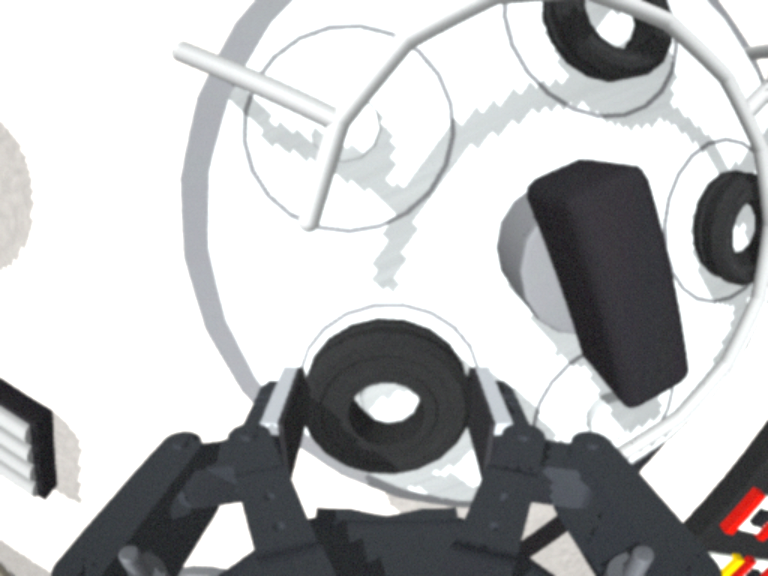

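```bash
python3 -m pendant '[[[0,0,0.1],0,0.6],[[0,0,0.3],0,0.6],[[0,0,0.6],0,0.6],[[0,0,0.8],0,0.6],[[0,0,0.8],0,0.6],[[0,0,0.8],0,0.6],[[0,0,0.6],0,0.6],[[0,0,0],0,0.6]]';  python3 - <<'E'
from h import *
wshot("w12",[])
E
```

```text
time_s: 19.08
position: [0.5419, -0.2297, 0.1488]
tool_rot: [[-0.815, 0.006, 0.579], [-0.579, -0.004, -0.815], [-0.003, -1.0, 0.007]]
ft_force: [0.6, 0.8, 0.4]
grip_width: 0.0584
```

View pics/w12.png

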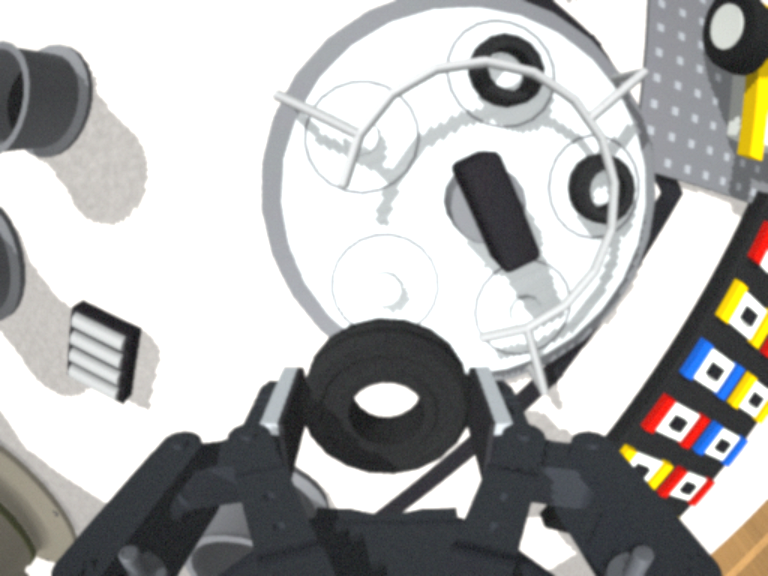

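```bash
python3 -m pendant '[[[-0.05,0.5,0],0,0.6],[[-0.12,0.9,0],0,0.6],[[-0.12,1,0],0,0.6],[[-0.12,1,0],0,0.6],[[-0.12,1,0],0,0.6],[[-0.12,1,0],0,0.6],[[-0.12,1,0],0,0.6],[[-0.12,1,0],0,0.6],[[-0.12,1,0],0,0.6],[[-0.06,0.9,0],0,0.6],[[0,0.5,0],0,0.6],[[0,0,0],0,0.6]]'; python3 -m pendant '[[[0,0,-0.4],0,0.6],[[0,0,-0.6],0,0.6],[[0,0,-0.6],0,0.6],[[0,0,-0.3],0,0.6],[[0,0,0],0,0.6],[[0,0,0],0,0.6]]'
```

```text
time_s: 20.13
position: [0.5069, 0.0684, 0.1432]
tool_rot: [[-0.813, -0.003, 0.582], [-0.582, 0.001, -0.813], [0.002, -1.0, -0.002]]
ft_force: [-0.2, 0.1, -1.3]
grip_width: 0.0585
time_s: 20.63
position: [0.5083, 0.0649, 0.0871]
tool_rot: [[-0.816, -0.001, 0.579], [-0.579, 0.0, -0.816], [0.001, -1.0, -0.001]]
ft_force: [-0.0, 0.1, -0.8]
grip_width: 0.0579
```

Same spot as the first drop. Lowering to the same height of 0.0625.

```bash
python3 -m pendant '[[[0.02,0.01,-0.3],0,0.6],[[0,0,-0.25],0,0.6],[[0,0,-0.2],0,0.6],[[0,0,-0.07],0,0.6],[[0,0,0],0,0.6],[[0,0,0],0,0.6]]'; python3 - <<'E'
from h import *
im,d=env.get_image("scene")
cv2.imwrite("pics/s5.png",cv2.convertScaleAbs(cv2.resize(im[130:240,220:340,::-1],None,fx=5,fy=5,interpolation=cv2.INTER_CUBIC),alpha=1.6))
E
```

```text
time_s: 21.13
position: [0.5091, 0.0654, 0.0627]
tool_rot: [[-0.815, -0.0, 0.579], [-0.579, 0.0, -0.815], [0.0, -1.0, -0.0]]
ft_force: [0.8, -0.1, -1.1]
grip_width: 0.0583
```

View pics/s5.png

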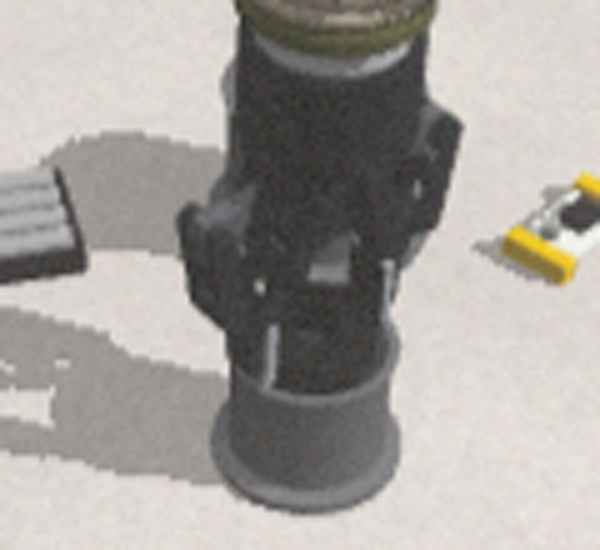

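```bash
python3 -m pendant '[[[0,0,0],0,1],[[0,0,0],0,1],[[0,0,0],0,1],[[0,0,0.3],0,1],[[0,0,0.8],0,1],[[0,0,0.8],0,1],[[0,0,0.8],0,1],[[0,0,0.5],0,1],[[0,0,0],0,1]]'; python3 - <<'E'
from h import *
wshot("w13",[])
f=np.load("w13.npz");o=f["im"][110:280,190:330,::-1];cv2.imwrite("pics/w13c.png",cv2.convertScaleAbs(cv2.resize(o,None,fx=3.4,fy=3.4,interpolation=cv2.INTER_CUBIC),alpha=1.7))
# depth in world inside tube
T=env.camera_model("wrist");K=T["camera_matrix"];d=f["d"];v,u=np.mgrid[:384,:512];x=u-K[0,2];y=v-K[1,2];r=np.hypot(x,y)+1e-9;th=r/K[0,0]
X=np.stack([d*np.tan(th)*x/r,d*np.tan(th)*y/r,d],-1);W=(X@T["tool_from_camera"][:3,:3].T+T["tool_from_camera"][:3,3])@f["R"].T+f["p"]
q=W[(d>0)&(np.hypot(W[...,0]-.509,W[...,1]-.0655)<.028)&(np.hypot(W[...,0]-.509,W[...,1]-.0655)>.0145)&(W[...,2]<.06)]
A=np.c_[q[:,:2]-(.509,.0655),np.ones(len(q))];print(len(q),np.linalg.lstsq(A,q[:,2],rcond=None)[0],np.percentile(q[:,2],[5,50,95]))
q=W[(d>0)&(np.hypot(W[...,0]-.509,W[...,1]-.0655)<.039)&(np.hypot(W[...,0]-.509,W[...,1]-.0655)>.036)&(W[...,2]>.055)];print("rim",np.median(q[:,2]))
E
```

```text
time_s: 21.93
position: [0.5104, 0.0654, 0.1625]
tool_rot: [[-0.815, 0.007, 0.579], [-0.579, -0.001, -0.815], [-0.005, -1.0, 0.004]]
ft_force: [0.6, -0.6, 0.8]
grip_width: 0.0854
2064 [0.06732193 0.02046535 0.0404426 ] [0.03071793 0.04170198 0.04295846]
rim 0.234587617345418
```

View pics/w13c.png

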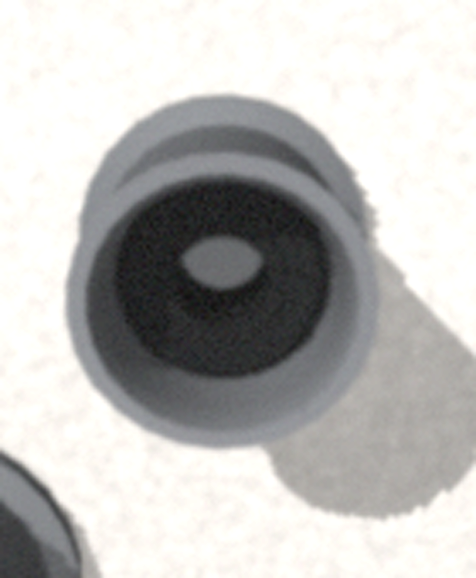

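```bash
python3 -m pendant '[[[0,-0.6,0.3],0,1],[[-0.2,-0.9,0.4],0,1],[[-0.2,-1,0.4],0,1],[[-0.2,-1,0.4],0,1],[[-0.2,-1,0],0,1],[[-0.2,-0.6,0],0,1],[[0,0,0],0,1],[[0,0,0],0,1]]'; python3 - <<'E'
from h import *
im,d=env.get_image("scene");cv2.imwrite("pics/fs.png",cv2.convertScaleAbs(cv2.resize(im[:,:,::-1],(800,600)),alpha=1.4))
P=cloud("scene",d);
im,d=env.get_image("top");np.savez("top9.npz",im=im,d=d);P=cloud("top",d)
r=np.hypot(P[...,0]-.509,P[...,1]-.0647);q=P[(r<.027)&(r>.015)&(P[...,2]<.06)];print(len(q),np.percentile(q[:,2],[5,50,95]) if len(q) else "")
E
```

```text
time_s: 22.65
position: [0.4786, -0.088, 0.2029]
tool_rot: [[-0.817, -0.002, 0.577], [-0.577, 0.001, -0.817], [0.001, -1.0, -0.002]]
ft_force: [0.1, -0.1, 0.2]
grip_width: 0.0853
228 [0.04063456 0.04333396 0.04584613]
```

View pics/fs.png

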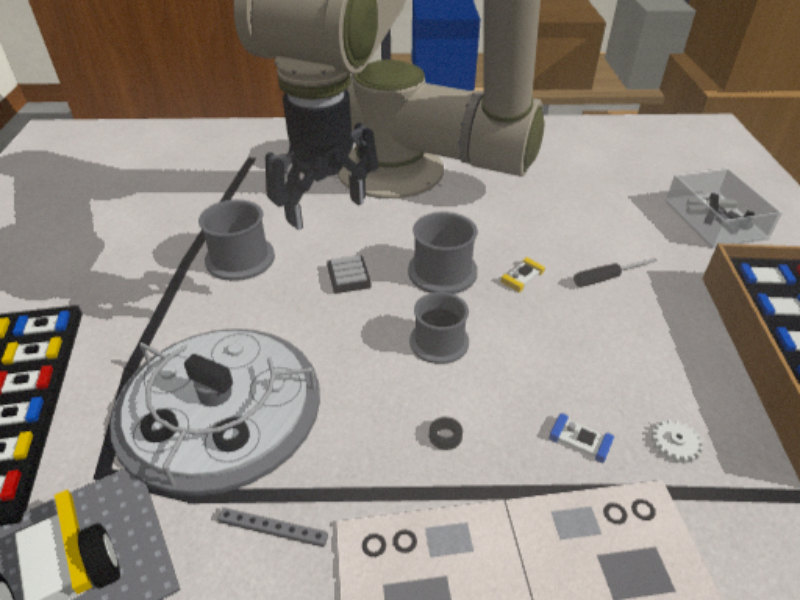

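The second tyre's top sits at 43 mm against 44 mm expected. Both modules are unmoved at (523,272) and (582,437). The small tyres are still in their pockets at (158,427) and (230,433).

```bash
python3 -c "
from rig import env;print(env.close_job())"
```

```text
the job is handed in; nothing more can be done
None
```

Both large tyres are in the smallest tube, lying flat on one another, and I handed the job in at about 23 s of the 67 s allowed. No verdict came back.

- **Table tyre:** I dropped this one in first. My first grip was too shallow and I let it go. The next, higher try closed on air above the tyre. A lower grip then held.
- **Turntable tyre:** I turned the turntable about 68° counter-clockwise by its knob, which put the tyre in the keeper's gap. I lifted it out there and dropped it on the first.
- **Knob side load:** closing on the knob slightly off centre pushed sideways on the tool with up to 35 N, so I shifted to relieve it before turning. This is below the 120 N wrist limit.
- **Last checks:** the upper tyre's top measures 42–43 mm above the table, against 44 mm expected for two stacked tyres. It looks level in the wrist picture. In the last scene picture both small tyres are in their pockets, both modules look unmoved, and the gripper is clear of everything.
- **Disagreements:** the cameras differed by 2–4 mm on the table tyre's position, so I went by the wrist camera there. A rim-height reading from the wrist camera gave 235 mm, which is clearly wrong (it probably picked up the gripper), so I ignored it.

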